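Shut and latch the socket case

ROBOT

A 6-joint arm with a two-finger parallel gripper is mounted at the origin on a cart in front of the work surface, level with it; the furniture and walls round the work are solid. World frame = base frame: x ahead of the robot, y to its left, z up, the work surface at z = 0. Lengths are in m, angles in degrees, forces in N, time in s.
With the tool pointing down it reaches from about 0.25 to 0.725 m from the base axis. Payload 9.7 kg.
Tool frame: the origin (TCP) lies midway between the tips of the shut fingers; the grasp point (between the pads) lies 19 mm behind it; z points along the fingers, y is the line along which they close (so a half turn about z gives the same grasp; the last joint's range is limited). The gripper opens to 85 mm and grips with 20 to 120 N. Pads are 22 mm wide; open, the fingers measure 114 mm over their backs; the gripper's body (76 mm by 85 mm) begins 54 mm behind the grasp point. The pads swing forward as they close: fully open they stand 13 mm farther back than shut.
Start: joints at [70.13, 4.979, 10.078, 95.1, 0, 90], TCP at [0.187, 0.517, 0.231] pointing down, gripper open.
Joint ranges: [-179.16, 179.16], [-48.56, 103.87], [-65.8, 70.77], [-126.05, 130.52], [-82.76, 87.17], [-180, 180]. Speed limits (degrees/s): [127.2, 127.2, 147.25, 180, 180, 180].

INTERFACE

Orientations are given as [roll, pitch, yaw] about the fixed x, y, z axes, in that order (R = Rz(yaw) Ry(pitch) Rx(roll)).
In Python, from workcell import bot gives the robot as it stands.
- The arm moves only by the shell command python3 -m crank 'ROWS' [FORCE]. ROWS is JSON, a list of rows, each an object with "gripper": the finger opening in mm, from 0 to 85.4; "travel": the shift along the tool's x, y, z in mm, a list of three; "twist": the turn, a rotation vector about the tool's x, y, z in rad, a list of three. In form: [{"gripper": gripper, "travel": [tx, ty, tz], "twist": [rx, ry, rz]}, ...]. A call has 1 to 12 rows; each row shifts and turns the commanded pose from where the row before left it, along the tool's axes as they then stand; what a row does not reach is not made up. A row lasts 1/8 s, in which the tool goes at most 62.5 mm and 10.7 degrees, less where a joint would pass 70% of its speed; a pose out of reach is approached as far as the arm can. A call is refused whole if a number of a shift passes 62.5 or a number of a turn 0.188, either way. A call with a gripper value outside its range is refused whole. The fingers move at their own pace and stop on an object; FORCE is the grip in N (left out, the last holds). Time passes only in rows, so rows that do not move let the fingers close. It gives the time, the measured TCP pose, the force, the opening and the grip force at its end, in the units of the state.
- bot.get_obs(): the state, without advancing time (a new reading comes with each control period).
- bot.camera(name): name is "scene" or "top" or "wrist"; returns the picture (420x560x3 uint8, red, green, blue); there is no depth.
- bot.calibration(name): a dict with "vfov" (degrees; the focal length in pixels is half the picture's height over the tangent of half this angle, whatever the lens; pixels are square), "cx", "cy" (the principal point, pixels), "camera_from_world" (4x4, takes a point from world to camera coordinates). Camera axes: x right, y down, z forward; pixel columns grow to the right and rows downward; lengths in m; the calibration is good to about 2 mm. A picture is of the moment at which its call begins: read the wrist's pose just before it. calibration takes no time and is no camera call; for the wrist camera it gives the pose at the moment of the call.
- bot.job_done(): hands the job in; it is judged then, once.
The state is a dict: "time": time; "q": joint angles; "qd": joint speeds; "joint_efforts": joint torques, N m; "ee_pos": TCP position; "tcp_rot": TCP orientation; "wrist_force": force on the tool from outside, world axes, zero at the start; "torque": the same for the moment, N m; "opening": finger opening in m; "grasp_force": force on a finger pad.
Only numpy, scipy, OpenCV 4.12 (cv2) and the standard library are available. Lean on these libraries where they do the work, as an engineer would, in place of code of your own. Each camera call takes 0.05 s, during which the arm holds its last target. There are 200 camera calls.

TASK

The open socket case on the bench is ready to be put away: with the fingertips only, push its lid over and all the way down without slamming it, and once the lid is down press both front latches home flat against the case. Do not grip, lift, tip or shove the case about, press gently, and leave the things lying round it alone.

Things in the scene. Friction and masses are not known exactly. Their poses are not given: they have to be found in the camera images.
- socket_case: Black plastic socket case standing open on the bench, loose, about 2 kg; shut 160 (x) x 240 (y) x 67 mm. Origin: centre of its underside. x points from the latch side (towards the robot, yaw within 0.35 rad) to the hinge side, y to its left, z up. Tray 42 mm high, walls at x = -80 and +80 mm; a grip juts to x = -95 mm at z = 13 to 23 mm, within 30 mm of the middle. Slides if pushed over 10 N.
- case_lid (a joint): Lid opening angle, rad: 0 shut, 1.57 upright, stop at 1.92. Hinge line along the case's y at x = +83, z = 42 mm. The lid is a shell 25 mm deep, 240 mm wide, front edge 163 mm from the hinge line; shut it spans x = -80 to 80, z = 42 to 67 mm, its outer face on top. Stiff hinge (0.3 N m): it stays at any angle and follows a 2 to 4 N push near its front edge.
- latch_left (a joint): Left front latch (case y = +80 mm), rad: 0 home, flat on the front; 1.4 folded out. Steel plate 28 mm wide, 4 thick, hung on the lid's front; lid shut, its pin runs along y at x = -82.5, z = 52 mm, its free lower edge 26 mm below; opening swings that edge out (-x) and up. Stays where left, turns under 2 to 3 N at the edge. Home it spans z = 26 to 56 mm, outer face at x = -85 mm.
- latch_right (a joint): The same for the right front latch (case y = -80 mm).
- lid_edge (a point): Point on the lid's outer face, midway along its width, 14 mm from its front edge (149 mm from the hinge line).
- tip_left (a point): Middle of the free edge of the left latch, on its outer side.
- tip_right (a point): Middle of the free edge of the right latch, on its outer side.
- jar: Dark jar with a screw lid, 64 mm diameter, 96 mm high, standing right of the case near its hinge side; origin: centre of its underside. A bystander.
- spool: Spool of solder, 54 mm diameter, 37 mm high, right of the case; origin: centre of its underside. A bystander.
- oak_block: Block of oak, 110 mm long, 45 mm wide, 38 mm high, lying left of the case, roughly along the case's x; origin: centre of its underside. A bystander.
- hinge_plate: Loose butt hinge lying flat, 52 by 66 by 8 mm, in front of the case; origin: centre of its underside. A bystander.

How it is judged:
By the outcome, as a careful person would: the job done as asked, in the order asked, and still so for the second after the job is handed in, with the robot touching nothing.
It also fails if it takes over 58 s, if anything falls off the work surface, if the arm or the gripper's body presses on something with over 40 N, if the wrist force passes 120 N, or if a joint passes its speed limit or range.

## Working session

There is one attempt and no reset: what is moved stays moved. The work goes in short steps, Python scripts to look and compute and a shell command to move; the robot and the scene stay as the last step left them, time stands still between calls to the robot, and variables do not carry over. Pictures are saved under pics/ and viewed, at most 10 in all, crops included, and the job is handed in when it is done.

```bash
mkdir -p pics; ls; python3 - <<'E'
from workcell import bot
import cv2,numpy as np
np.set_printoptions(precision=4,suppress=True)
for n in("scene","top"):
    cv2.imwrite(f"pics/{n}0.png",bot.camera(n)[:,:,::-1]); print(n,bot.calibration(n))
print(bot.get_obs())
E
```

```text
pics
scene {'vfov': 47.31556224320248, 'cx': 289.29721039293355, 'cy': 212.45782012186925, 'camera_from_world': array([[ 0.7737, -0.6334,  0.0169, -0.4747],
       [-0.4623, -0.5826, -0.6684,  0.2467],
       [ 0.4332,  0.5093, -0.7436,  1.0421],
       [ 0.    ,  0.    ,  0.    ,  1.    ]])}
top {'vfov': 57.3724405980386, 'cx': 280.893947530408, 'cy': 204.5055632856602, 'camera_from_world': array([[ 0.0212, -0.9997,  0.008 , -0.0783],
       [-0.9885, -0.0222, -0.1499,  0.544 ],
       [ 0.15  , -0.0048, -0.9887,  0.912 ],
       [ 0.    ,  0.    ,  0.    ,  1.    ]])}
{'time': 0.1, 'q': array([70.1305,  5.0093, 10.0382, 95.0991, -0.0009, 89.9996]), 'qd': array([-0.0832, -0.0942,  0.1638, -0.0369, -0.0249,  0.0075]), 'joint_efforts': array([  0.0011, -52.1562,  46.5654,   0.0159,   0.0001,   0.    ]), 'ee_pos': array([0.1869, 0.5171, 0.2306]), 'tcp_rot': array([-179.9298,    0.0009,  160.1309]), 'wrist_force': array([ 0.098 , -0.2131, -1.0527]), 'torque': array([ 0.0186,  0.0255, -0.003 ]), 'grasp_force': 0.0, 'opening': 0.08562722863318005}
```

View pics/scene0.png

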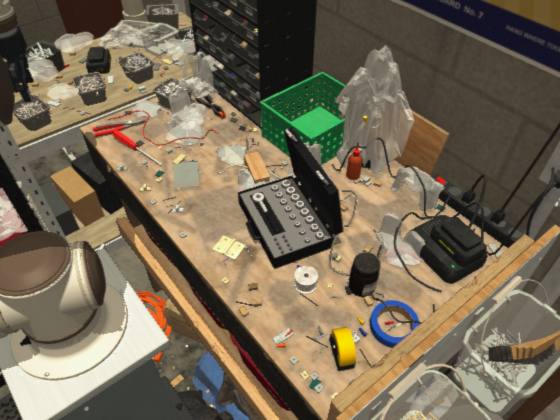

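View pics/top0.png

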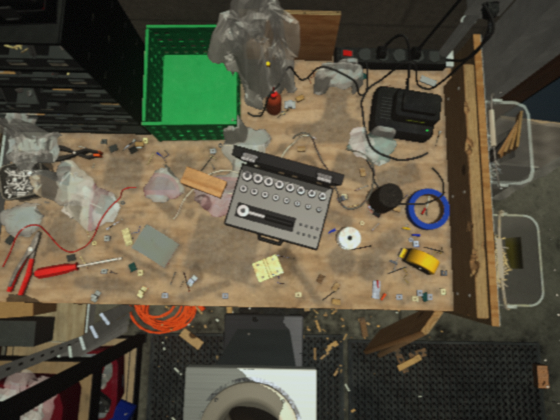

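The scene view shows the open case near (290,220) with its lid about upright. The top view shows the tray at roughly (225–335, 165–250), spool (348,238), jar (385,198), block (204,181) and hinge plate (268,267). Next is a zoom for the corners.

```bash
cat > h.py <<'E'
import numpy as np,cv2
from workcell import bot
np.set_printoptions(precision=4,suppress=True)
def ray(n,uv,cal=None):
    c=cal or bot.calibration(n); f=210/np.tan(np.radians(c["vfov"]/2)); T=np.array(c["camera_from_world"])
    d=T[:3,:3].T@np.array([(uv[0]-c["cx"])/f,(uv[1]-c["cy"])/f,1]); return -T[:3,:3].T@T[:3,3],d
def onz(n,uv,z,cal=None):
    o,d=ray(n,uv,cal); return o+d*(z-o[2])/d[2]
def pix(n,p,cal=None):
    c=cal or bot.calibration(n); f=210/np.tan(np.radians(c["vfov"]/2)); T=np.array(c["camera_from_world"])
    q=T[:3,:3]@np.array(p)+T[:3,3]; return np.array([c["cx"]+f*q[0]/q[2],c["cy"]+f*q[1]/q[2]])
E
python3 - <<'E'
import cv2,numpy as np
a=cv2.imread("pics/top0.png")[135:285,200:360]; b=cv2.imread("pics/scene0.png")[120:275,225:350]
a=cv2.resize(a,None,fx=5,fy=5,interpolation=cv2.INTER_CUBIC)[:600]
a=cv2.resize(cv2.imread("pics/top0.png")[140:260,215:355],None,fx=5,fy=5,interpolation=cv2.INTER_CUBIC)
b=cv2.resize(cv2.imread("pics/scene0.png")[120:270,225:350],None,fx=4,fy=4,interpolation=cv2.INTER_CUBIC)
g=lambda x:(255*(x/255.)**.55).astype('uint8')
cv2.imwrite("pics/a.png",g(a));cv2.imwrite("pics/b.png",g(b))
E
```

```text
(no output)
```

View pics/a.png

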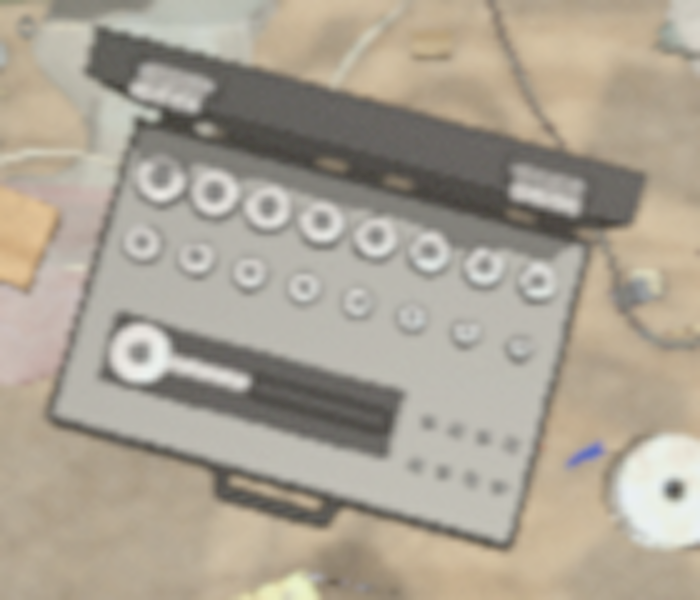

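View pics/b.png

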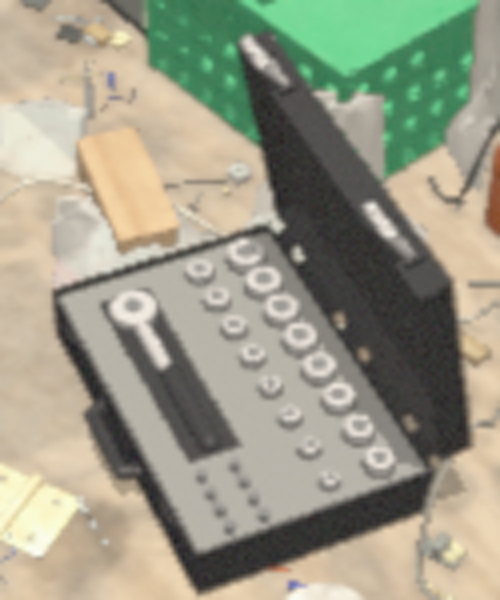

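```bash
cat >> h.py <<'E'
def case():
    return C0,yaw
E
python3 - <<'E'
from h import *
P=lambda u,v:(u/5+215,v/5+140)
fl,fr,bl,br=[onz("top",P(*p),.042) for p in((50,418),(512,548),(140,122),(588,240))]
print(fl,fr,bl,br,np.linalg.norm(fl-fr),np.linalg.norm(bl-fl),np.linalg.norm(br-fr))
ey=(fl-fr)/np.linalg.norm(fl-fr); yaw=np.arctan2(-ey[0],ey[1]);ex=np.array([np.cos(yaw),np.sin(yaw),0])
c=(fl+fr)/2+ex*.08; print("yaw",yaw,np.degrees(yaw),"c",c, "c via all",(fl+fr+bl+br)/4)
# lid outer front corners -> intersect ray with case planes y=+-.12
for (u,v),s in(((98,28),1),((645,177),-1)):
    o,d=ray("top",P(u,v)); n=np.array([-np.sin(yaw),np.cos(yaw),0]);C=np.array([c[0],c[1],0])
    # distance 163 from hinge line
    ts=np.linspace(.5,1.2,7001);p=o+ts[:,None]*d; r=np.hypot((p-C)@ex-.083,p[:,2]-.042); k=np.argmin(abs(r-.165)) 
    q=p[k]; print(q,"r",r[k],"case y",(q-C)@n,"ang",np.degrees(np.arctan2(q[2]-.042,.083-(q-C)@ex)))
    o2,d2=ray("scene",(0,0))
for nm,uv,z in(("spool",(348,238),.037),("jar",(385,193),.096),("blk",(204,181),.038),("plate",(268,267),.008)): print(nm,onz("top",uv,z))
S=lambda u,v:(u/4+225,v/4+120)
f2=[onz("scene",S(*p),.042) for p in((58,295),(200,552),(428,470),(268,232))];print(f2)
# lid outer-front-right corner triangulate
for a,b in(((645,177),(452,280)),((98,28),(258,36))):
    o1,d1=ray("top",P(*a));o2,d2=ray("scene",S(*b));M=np.stack([d1,-d2],1);s=np.linalg.lstsq(M,o2-o1,rcond=None)[0];print("tri",o1+s[0]*d1,o2+s[1]*d2)
E
```

```text
[0.4949 0.0701 0.042 ] [ 0.4362 -0.1578  0.042 ] [0.6456 0.0313 0.042 ] [ 0.5902 -0.1948  0.042 ] 0.23536481561239375 0.15557950509303556 0.15831056777787586
yaw -0.25201316682189767 -14.439290840621082 c [ 0.5431 -0.0638  0.042 ] c via all [ 0.5417 -0.0628  0.042 ]
[ 0.7398  0.0726 -0.1057] r 0.16498642594013369 case y 0.18109793214164183 ang -116.47015848321861
[ 0.6576 -0.2487 -0.1055] r 0.16503316918585187 case y -0.1505469125057621 ang -116.6613764456442
spool [ 0.4665 -0.2336  0.037 ]
jar [ 0.5702 -0.3107  0.096 ]
blk [0.6015 0.128  0.038 ]
plate [ 0.3914 -0.0376  0.008 ]
[array([0.4969, 0.0652, 0.042 ]), array([ 0.4406, -0.1573,  0.042 ]), array([ 0.587 , -0.1952,  0.042 ]), array([0.6431, 0.0256, 0.042 ])]
tri [ 0.5844 -0.1951  0.2073] [ 0.5855 -0.1958  0.2077]
tri [0.6438 0.0343 0.2045] [0.6398 0.0367 0.2036]
```

```bash
cat >> h.py <<'E'
C0=np.array([.5425,-.064]);yaw=-.252
def st():
    o=bot.get_obs();d=o["ee_pos"][:2]-C0;c,s=np.cos(yaw),np.sin(yaw)
    print("t",o["time"],"case xyz mm",np.round([1e3*(c*d[0]+s*d[1]),1e3*(-s*d[0]+c*d[1]),1e3*o["ee_pos"][2]],1),"rpy",o["tcp_rot"],"F",o["wrist_force"],"open",o["opening"],"q",np.round(o["q"]))
E
python3 -m crank '[{"gripper":0,"travel":[0,0,-20],"twist":[0,0,-0.03]},{"gripper":0,"travel":[0,0,-20],"twist":[0,0,-0.03]},{"gripper":0,"travel":[0,0,-20],"twist":[0,0,-0.035]}]' 20; python3 -c "
from h import *;st()"
```

```text
time: 0.48
ee_pos: [0.1869, 0.5171, 0.2915]
tcp_rot: [-180.0, -0.0, 165.6]
wrist_force: [-0.1, 0.5, -0.6]
opening: 0.0321
grasp_force: 0.0
t 0.475 case xyz mm [-489.2  474.1  291.5] rpy [-179.9547   -0.0018  165.6329] F [-0.1468  0.478  -0.648 ] open 0.03212675618260468 q [ 70.   7.  19. 102.  -0.  84.]
```

```bash
python3 -m crank '[{"gripper":0,"travel":[-39,-30,0],"twist":[0,0,0]},{"gripper":0,"travel":[-39,-30,0],"twist":[0,0,0]},{"gripper":0,"travel":[-39,-30,0],"twist":[0,0,0]},{"gripper":0,"travel":[-39,-30,0],"twist":[0,0,0]},{"gripper":0,"travel":[-39,-30,0],"twist":[0,0,0]},{"gripper":0,"travel":[-39,-30,0],"twist":[0,0,0]},{"gripper":0,"travel":[-39,-30,0],"twist":[0,0,0]},{"gripper":0,"travel":[-39,-30,0],"twist":[0,0,0]},{"gripper":0,"travel":[-39,-30,0],"twist":[0,0,0]},{"gripper":0,"travel":[-39,-30,0],"twist":[0,0,0]},{"gripper":0,"travel":[-39,-30,0],"twist":[0,0,0]},{"gripper":0,"travel":[-39,-30,0],"twist":[0,0,0]}]' ; python3 -c "
from h import *;st()
cv2.imwrite('pics/s1.png',bot.camera('scene')[:,:,::-1]); a=bot.camera('wrist')
cv2.imwrite('pics/w1.png',(255*(a[:,:,::-1]/255.)**.55).astype('uint8'))"
```

```text
time: 1.98
ee_pos: [0.5512, 0.0505, 0.291]
tcp_rot: [-180.0, -0.0, 165.6]
wrist_force: [0.2, 0.5, -0.4]
opening: 0.0
grasp_force: 0.0
t 1.975 case xyz mm [-20.1 113.1 291. ] rpy [-179.9951   -0.0196  165.5656] F [ 0.217   0.5107 -0.3737] open 1.1933700190663583e-05 q [  5.   7.  19. 102.   0.  20.]
```

View pics/w1.png

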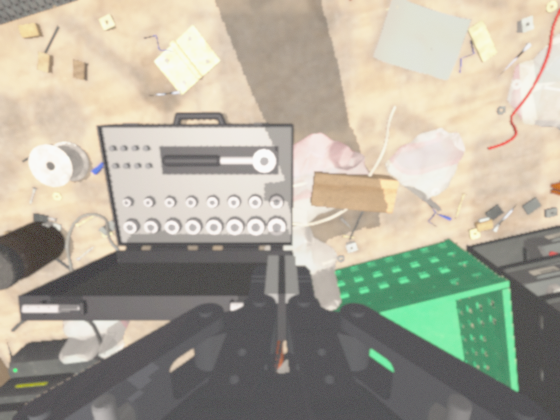

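The wrist view shows the case square to the tool, with tray front corners at (100,127) and (293,125). The right latch is at (52,308) on the lid rim, and the basket is right of centre, clear of the path.

```bash
python3 - <<'E'
from h import *
cs=lambda p:(np.array([np.cos(yaw)*(p[0]-C0[0])+np.sin(yaw)*(p[1]-C0[1]),-np.sin(yaw)*(p[0]-C0[0])+np.cos(yaw)*(p[1]-C0[1]),p[2]])*1e3)
for p in((100,127),(293,125)): print(cs(onz("wrist",p,.042)))
# lid rim edges right end: (22,318) outer? (22,297) inner ; top-view match
o,d=ray("wrist",(22,319)); 
for z in(.19,.2,.21,.22):print(z,cs(onz("wrist",(22,319),z)),cs(onz("wrist",(24,298),z)))
for p in((60,0,.2),(85,0,.2)):
  w=[C0[0]+np.cos(yaw)*p[0]/1e3,C0[1]+np.sin(yaw)*p[0]/1e3,p[2]];print(p,pix("wrist",w))
E
```

```text
[ -78.7458 -108.0474   42.    ]
[-80.3873 125.251   42.    ]
0.19 [  84.263  -126.9095  190.    ] [  62.0636 -119.4121  190.    ]
0.2 [  76.7664 -117.0445  200.    ] [  55.4846 -109.857   200.    ]
0.21 [  69.2698 -107.1794  210.    ] [  48.9055 -100.3019  210.    ]
0.22 [ 61.7732 -97.3144 220.    ] [ 42.3264 -90.7467 220.    ]
(60, 0, 0.2) [152.5641 302.3097]
(85, 0, 0.2) [156.1987 326.6422]
```

```bash
python3 -m crank '[{"gripper":0,"travel":[-38,-28,0],"twist":[0,0,0]},{"gripper":0,"travel":[-38,-28,0],"twist":[0,0,0]},{"gripper":0,"travel":[-38,-28,0],"twist":[0,0,0]},{"gripper":0,"travel":[-38,-28,0],"twist":[0,0,0]},{"gripper":0,"travel":[0,0,0],"twist":[0,0,0]},{"gripper":0,"travel":[0,0,35],"twist":[0,0,0]},{"gripper":0,"travel":[0,0,35],"twist":[0,0,0]},{"gripper":0,"travel":[0,0,35],"twist":[0,0,0]},{"gripper":0,"travel":[0,0,0],"twist":[0,0,0]}]' ; python3 -c "
from h import *;st()
a=bot.camera('scene')
cv2.imwrite('pics/s2.png',(255*(a[:,:,::-1]/255.)**.55).astype('uint8')[20:320,150:500].repeat(2,0).repeat(2,1))"
```

```text
time: 3.2
ee_pos: [0.668, -0.0931, 0.1838]
tcp_rot: [-180.0, -0.3, 165.6]
wrist_force: [-0.3, -0.9, 0.5]
opening: -0.0001
grasp_force: 0.0
t 3.2 case xyz mm [128.8   3.1 183.8] rpy [-179.9775   -0.2922  165.6213] F [-0.3096 -0.9024  0.5254] open -6.8779291429987e-05 q [-8. 22. 26. 93.  0.  6.]
```

View pics/s2.png

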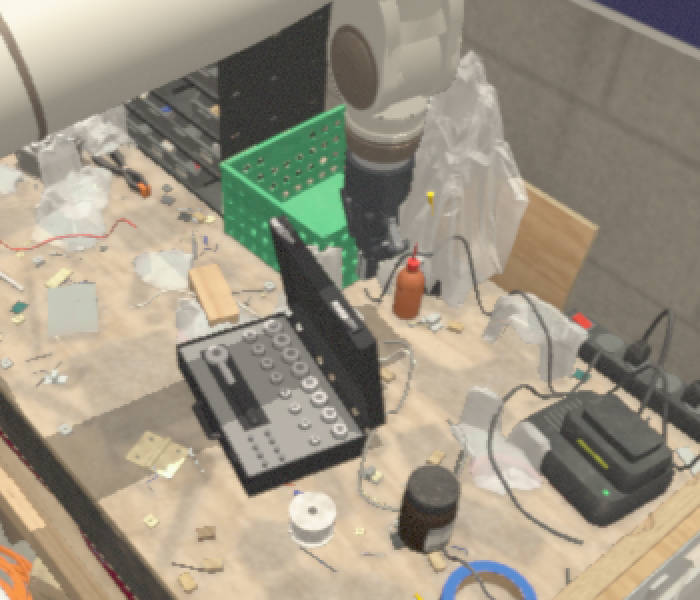

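The tool is now behind the lid, clear of the basket and bag. I'll approach slowly until contact.

```bash
python3 -m crank '[{"gripper":0,"travel":[10,0,0],"twist":[0,0,0]},{"gripper":0,"travel":[10,0,0],"twist":[0,0,0]},{"gripper":0,"travel":[8,0,0],"twist":[0,0,0]},{"gripper":0,"travel":[4,0,0],"twist":[0,0,0]},{"gripper":0,"travel":[4,0,0],"twist":[0,0,0]},{"gripper":0,"travel":[4,0,0],"twist":[0,0,0]},{"gripper":0,"travel":[4,0,0],"twist":[0,0,0]}]' ; python3 - <<'E'
from h import *
st()
b=None
for t in range(78,-1,-6):
    r=140;a=np.radians(t);p=np.array([83-r*np.cos(a)+25*np.sin(a)+11,42+r*np.sin(a)+25*np.cos(a)])
    print(t,p.round(), (p-b).round() if b is not None else '');b=p
E
```

```text
time: 4.12
ee_pos: [0.6273, -0.0834, 0.1861]
tcp_rot: [-180.0, 0.0, 165.6]
wrist_force: [2.4, -0.8, -1.2]
opening: 0.0003
grasp_force: 1.0
t 4.125 case xyz mm [ 87.    2.3 186.1] rpy [-179.9972    0.0263  165.57  ] F [ 2.4276 -0.829  -1.1826] open 0.0002776696220231166 q [-8. 16. 18. 92. -0.  7.]
78 [ 89. 184.] 
72 [ 75. 183.] [-15.  -1.]
66 [ 60. 180.] [-15.  -3.]
60 [ 46. 176.] [-14.  -4.]
54 [ 32. 170.] [-14.  -6.]
48 [ 19. 163.] [-13.  -7.]
42 [  7. 154.] [-12.  -9.]
36 [ -5. 145.] [-11. -10.]
30 [-15. 134.] [-10. -11.]
24 [-24. 122.] [ -9. -12.]
18 [-31. 109.] [ -8. -13.]
12 [-38.  96.] [ -6. -13.]
6 [-43.  81.] [ -5. -14.]
0 [-46.  67.] [ -3. -14.]
```

```bash
python3 -m crank '[{"gripper":0,"travel":[7,0,1],"twist":[0,0,0]},{"gripper":0,"travel":[7,0,1],"twist":[0,0,0]},{"gripper":0,"travel":[7,0,1],"twist":[0,0,0]},{"gripper":0,"travel":[7,0,2],"twist":[0,0,0]},{"gripper":0,"travel":[7,0,2],"twist":[0,0,0]},{"gripper":0,"travel":[7,0,2],"twist":[0,0,0]},{"gripper":0,"travel":[7,0,3],"twist":[0,0,0]},{"gripper":0,"travel":[7,0,3],"twist":[0,0,0]}]'; python3 -c "
from h import *;st()"
```

```text
time: 5.12
ee_pos: [0.5725, -0.0693, 0.171]
tcp_rot: [180.0, -0.0, 165.6]
wrist_force: [0.9, 0.2, 1.4]
opening: 0.0002
grasp_force: 0.8
t 5.125 case xyz mm [ 30.3   2.4 171. ] rpy [179.999   -0.0044 165.5741] F [0.8689 0.2253 1.3583] open 0.0002356510351660834 q [-7.  8.  7. 89.  0.  8.]
```

```bash
python3 -m crank '[{"gripper":0,"travel":[6.5,0,4],"twist":[0,0,0]},{"gripper":0,"travel":[6,0,4],"twist":[0,0,0]},{"gripper":0,"travel":[6,0,4.5],"twist":[0,0,0]},{"gripper":0,"travel":[6,0,4.5],"twist":[0,0,0]},{"gripper":0,"travel":[5.5,0,5],"twist":[0,0,0]},{"gripper":0,"travel":[5.5,0,5],"twist":[0,0,0]},{"gripper":0,"travel":[5,0,5.5],"twist":[0,0,0]},{"gripper":0,"travel":[5,0,5.5],"twist":[0,0,0]},{"gripper":0,"travel":[4.5,0,6],"twist":[0,0,0]},{"gripper":0,"travel":[4.5,0,6],"twist":[0,0,0]}]'; python3 -c "
from h import *;st()"
```

```text
time: 6.38
ee_pos: [0.5198, -0.0558, 0.1206]
tcp_rot: [-180.0, -0.0, 165.6]
wrist_force: [0.3, -0.1, 0.6]
opening: -0.0004
grasp_force: 0.4
t 6.375 case xyz mm [-24.    2.3 120.6] rpy [-179.9977   -0.0161  165.5719] F [ 0.3052 -0.1431  0.6466] open -0.00035420258449205287 q [-6.  1. -7. 83.  0.  8.]
```

```bash
python3 -m crank '[{"gripper":0,"travel":[3.5,0,5],"twist":[0,0,0]},{"gripper":0,"travel":[3,0,5],"twist":[0,0,0]},{"gripper":0,"travel":[3,0,5],"twist":[0,0,0]},{"gripper":0,"travel":[2.5,0,5],"twist":[0,0,0]},{"gripper":0,"travel":[2.5,0,5],"twist":[0,0,0]},{"gripper":0,"travel":[2,0,4],"twist":[0,0,0]},{"gripper":0,"travel":[1.5,0,4],"twist":[0,0,0]},{"gripper":0,"travel":[1,0,3],"twist":[0,0,0]},{"gripper":0,"travel":[1,0,3],"twist":[0,0,0]},{"gripper":0,"travel":[1,0,3],"twist":[0,0,0]},{"gripper":0,"travel":[0,0,0],"twist":[0,0,0]}]'; python3 -c "
from h import *;st()"
```

```text
time: 7.75
ee_pos: [0.4996, -0.0506, 0.079]
tcp_rot: [-180.0, -0.0, 165.6]
wrist_force: [-0.0, -0.3, 0.2]
opening: 0.0001
grasp_force: 0.0
t 7.75 case xyz mm [-44.9   2.3  79. ] rpy [-179.9967   -0.0279  165.5713] F [-0.0063 -0.298   0.2351] open 0.00012667846606234415 q [ -6.  -2. -14.  78.   0.   9.]
```

```bash
python3 -m crank '[{"gripper":0,"travel":[0,0,2],"twist":[0,0,0]},{"gripper":0,"travel":[0,0,2],"twist":[0,0,0]},{"gripper":0,"travel":[0,0,2],"twist":[0,0,0]},{"gripper":0,"travel":[0,0,2],"twist":[0,0,0]},{"gripper":0,"travel":[0,0,1.5],"twist":[0,0,0]},{"gripper":0,"travel":[0,0,1],"twist":[0,0,0]},{"gripper":0,"travel":[0,0,0.5],"twist":[0,0,0]}]'; python3 -c "
from h import *;st()"
```

```text
time: 8.62
ee_pos: [0.4998, -0.0506, 0.0682]
tcp_rot: [-180.0, -0.0, 165.6]
wrist_force: [-0.8, -0.2, 2.3]
opening: -0.0001
grasp_force: 0.2
t 8.625 case xyz mm [-44.7   2.3  68.2] rpy [-179.9989   -0.0006  165.5723] F [-0.774  -0.1508  2.2869] open -5.304445414932786e-05 q [ -6.  -2. -15.  77.  -0.   9.]
```

```bash
python3 -m crank '[{"gripper":0,"travel":[0,0,0.7],"twist":[0,0,0]},{"gripper":0,"travel":[0,0,0.7],"twist":[0,0,0]},{"gripper":0,"travel":[0,0,0],"twist":[0,0,0]}]'; python3 -c "
from h import *;st()"
```

```text
time: 9.0
ee_pos: [0.4998, -0.0506, 0.067]
tcp_rot: [180.0, 0.0, 165.6]
wrist_force: [-0.8, 0.3, 1.6]
opening: -0.0001
grasp_force: 1.2
t 9.0 case xyz mm [-44.6   2.3  67. ] rpy [179.999    0.0088 165.5729] F [-0.7796  0.2687  1.5793] open -0.00012936767337858073 q [ -6.  -1. -15.  77.  -0.   9.]
```

```bash
python3 -m crank '[{"gripper":0,"travel":[0,0,0.7],"twist":[0,0,0]},{"gripper":0,"travel":[0,0,0.7],"twist":[0,0,0]},{"gripper":0,"travel":[0,0,0],"twist":[0,0,0]}]'; python3 -c "
from h import *;st()"
```

```text
time: 9.38
ee_pos: [0.4999, -0.0506, 0.067]
tcp_rot: [180.0, 0.1, 165.6]
wrist_force: [-6.8, 1.0, 13.4]
opening: 0.0001
grasp_force: 6.8
t 9.375 case xyz mm [-44.6   2.4  67. ] rpy [179.9913   0.0618 165.5754] F [-6.8299  0.99   13.4193] open 8.388107368143673e-05 q [ -6.  -2. -15.  77.  -0.   9.]
```

```bash
python3 -m crank '[{"gripper":0,"travel":[0,0,-15],"twist":[0,0,0]},{"gripper":0,"travel":[0,0,-40],"twist":[0,0,0]},{"gripper":0,"travel":[0,0,-40],"twist":[0,0,0]},{"gripper":0,"travel":[0,0,-30],"twist":[0,0,0]},{"gripper":0,"travel":[0,0,0],"twist":[0,0,0]}]'; python3 -c "
from h import *;st();a=bot.camera('wrist');print(bot.calibration('wrist'))
cv2.imwrite('pics/w3.png',(255*(a[:,:,::-1]/255.)**.55).astype('uint8'))"
```

```text
time: 10.0
ee_pos: [0.501, -0.0507, 0.1934]
tcp_rot: [180.0, 0.3, 165.6]
wrist_force: [-0.0, 0.4, -0.3]
opening: 0.0
grasp_force: 0.0
t 10.0 case xyz mm [-43.5   2.5 193.4] rpy [179.9611   0.2525 165.5729] F [-0.0343  0.3672 -0.2512] open 2.4274477619276396e-05 q [-6. -2. -2. 90.  0.  9.]
{'vfov': 67.8511329864881, 'cx': 281.3187692849902, 'cy': 210.4933105529445, 'camera_from_world': array([[ 0.2487,  0.9686,  0.0003, -0.0751],
       [ 0.9213, -0.2366,  0.3085, -0.5008],
       [ 0.2989, -0.0765, -0.9512,  0.1883],
       [ 0.    ,  0.    ,  0.    ,  1.    ]])}
```

View pics/w3.png

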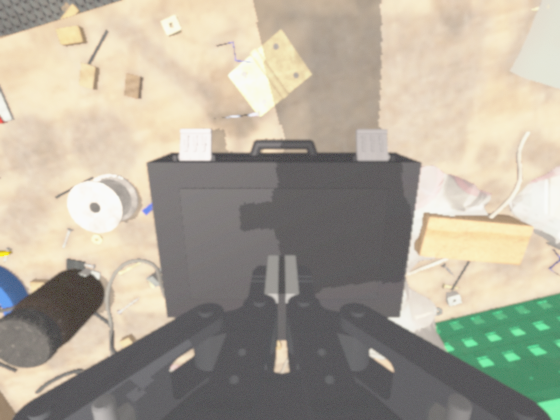

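The lid is shut. Both latches still stick out, with free edges at (196,129) and (371,129); the front edge runs from (150,162) to (418,162).

```bash
python3 - <<'E'
from h import *
cs=lambda p:(np.array([np.cos(yaw)*(p[0]-C0[0])+np.sin(yaw)*(p[1]-C0[1]),-np.sin(yaw)*(p[0]-C0[0])+np.cos(yaw)*(p[1]-C0[1]),p[2]])*1e3).round(1)
for p in((196,129),(371,129),(196,160),(371,160)): print(p,cs(onz("wrist",p,.05)))
for p in((150,162),(418,162)): print(p,cs(onz("wrist",p,.067)))
print(cs(onz("wrist",(270,75),.008)))
E
```

```text
(196, 129) [-106.5  -73.    50. ]
(371, 129) [-106.6   81.1   50. ]
(196, 160) [-79.2 -75.3  50. ]
(371, 160) [-79.3  83.5  50. ]
(150, 162) [ -80.1 -110.1   67. ]
(418, 162) [-80.3 119.   67. ]
[-154.4   -8.8    8. ]
```

```bash
python3 -m crank '[{"gripper":0,"travel":[35,40,0],"twist":[0,0,0]},{"gripper":0,"travel":[35,40,0],"twist":[0,0,0]},{"gripper":0,"travel":[0,0,0],"twist":[0,0,0]},{"gripper":0,"travel":[0,0,40],"twist":[0,0,0]},{"gripper":0,"travel":[0,0,40],"twist":[0,0,0]},{"gripper":0,"travel":[0,0,30],"twist":[0,0,0]},{"gripper":0,"travel":[0,0,12],"twist":[0,0,0]},{"gripper":0,"travel":[0,0,5],"twist":[0,0,0]},{"gripper":0,"travel":[0,0,0],"twist":[0,0,0]}]'; python3 -c "
from h import *;st()"
```

```text
time: 11.18
ee_pos: [0.4524, 0.0442, 0.0641]
tcp_rot: [180.0, 0.0, 165.6]
wrist_force: [0.5, 0.0, 0.1]
opening: 0.0004
grasp_force: 0.0
t 11.175 case xyz mm [-114.2   82.3   64.1] rpy [179.9897   0.0379 165.5588] F [0.5274 0.0462 0.1428] open 0.00035531479424933586 q [  6.  -8. -21.  77.  -0.  20.]
```

```bash
python3 -m crank '[{"gripper":0,"travel":[0,0,4],"twist":[0,0,0]},{"gripper":0,"travel":[0,0,4],"twist":[0,0,0]},{"gripper":0,"travel":[0,0,3],"twist":[0,0,0]},{"gripper":0,"travel":[0,0,3],"twist":[0,0,0]},{"gripper":0,"travel":[0,0,3],"twist":[0,0,0]},{"gripper":0,"travel":[0,0,3],"twist":[0,0,0]}]'; python3 -c "
from h import *;st()"; python3 -m crank '[{"gripper":0,"travel":[0,0,3],"twist":[0,0,0]},{"gripper":0,"travel":[0,0,3],"twist":[0,0,0]},{"gripper":0,"travel":[0,0,3],"twist":[0,0,0]},{"gripper":0,"travel":[0,0,3],"twist":[0,0,0]},{"gripper":0,"travel":[0,0,2],"twist":[0,0,0]}]'; python3 -c "
from h import *;st()"
```

```text
time: 11.92
ee_pos: [0.452, 0.0443, 0.0433]
tcp_rot: [-180.0, 0.0, 165.6]
wrist_force: [-0.1, 0.4, 0.5]
opening: 0.0003
grasp_force: 0.0
t 11.925 case xyz mm [-114.7   82.3   43.3] rpy [-179.999     0.0003  165.5743] F [-0.1391  0.3927  0.4861] open 0.0002662483033819789 q [  6.  -8. -23.  75.  -0.  20.]
time: 12.55
ee_pos: [0.4519, 0.0443, 0.0292]
tcp_rot: [-180.0, -0.0, 165.6]
wrist_force: [-0.0, -0.3, 0.0]
opening: -0.0004
grasp_force: 0.0
t 12.55 case xyz mm [-114.8   82.3   29.2] rpy [-179.9933   -0.0149  165.5743] F [-0.0434 -0.2548  0.0002] open -0.00035984868254350627 q [  6.  -7. -24.  73.  -0.  20.]
```

```bash
python3 -c "
from h import *;a=bot.camera('wrist');g=lambda x:(255*(x[:,:,::-1]/255.)**.55).astype('uint8')
cv2.imwrite('pics/w4.png',cv2.resize(g(a),(400,300)))
b=bot.camera('scene')
s=cv2.resize(g(b)[150:270,220:380],(400,300),interpolation=cv2.INTER_CUBIC)
cv2.imwrite('pics/j4.png',np.hstack([cv2.resize(g(a),(400,300)),s]))"
```

```text
(no output)
```

View pics/j4.png

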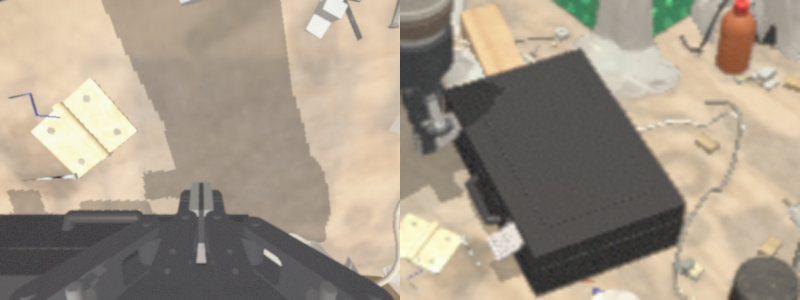

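The wrist view shows the finger in front of the case's left side, but the latch is hidden; the scene view shows the lid flat. I can't tell if the latch moved, so I'll go up and come down 9 mm closer in.

```bash
python3 -m crank '[{"gripper":0,"travel":[4,0,0],"twist":[0,0,0]},{"gripper":0,"travel":[-4,0,0],"twist":[0,0,0]},{"gripper":0,"travel":[0,0,-20],"twist":[0,0,0]},{"gripper":0,"travel":[0,0,-15],"twist":[0,0,0]},{"gripper":0,"travel":[-9,0,0],"twist":[0,0,0]},{"gripper":0,"travel":[0,0,4],"twist":[0,0,0]},{"gripper":0,"travel":[0,0,4],"twist":[0,0,0]},{"gripper":0,"travel":[0,0,3],"twist":[0,0,0]},{"gripper":0,"travel":[0,0,3],"twist":[0,0,0]}]'; python3 -c "
from h import *;st()"; python3 -m crank '[{"gripper":0,"travel":[0,0,3],"twist":[0,0,0]},{"gripper":0,"travel":[0,0,3],"twist":[0,0,0]}]'; python3 -c "
from h import *;st()"; python3 -m crank '[{"gripper":0,"travel":[0,0,3],"twist":[0,0,0]},{"gripper":0,"travel":[0,0,3],"twist":[0,0,0]}]'; python3 -c "
from h import *;st()"
```

```text
time: 13.78
ee_pos: [0.4604, 0.0421, 0.05]
tcp_rot: [-180.0, -0.0, 165.6]
wrist_force: [0.7, 0.1, -0.2]
opening: 0.0002
grasp_force: 0.0
t 13.775 case xyz mm [-105.9   82.2   50. ] rpy [-179.989    -0.0267  165.575 ] F [ 0.7271  0.0958 -0.2216] open 0.00024901429244667255 q [  5.  -7. -21.  75.  -0.  20.]
time: 14.02
ee_pos: [0.4607, 0.0421, 0.0443]
tcp_rot: [180.0, 0.0, 165.6]
wrist_force: [0.1, -0.7, -0.6]
opening: -0.0004
grasp_force: 0.0
t 14.025 case xyz mm [-105.7   82.3   44.3] rpy [179.9991   0.0033 165.5738] F [ 0.0867 -0.7095 -0.555 ] open -0.00036077242475710767 q [  5.  -6. -22.  74.  -0.  20.]
time: 14.28
ee_pos: [0.4609, 0.0421, 0.0386]
tcp_rot: [180.0, 0.0, 165.6]
wrist_force: [0.6, 0.3, 2.5]
opening: 0.0001
grasp_force: 1.2
t 14.275 case xyz mm [-105.5   82.4   38.6] rpy [179.9853   0.0374 165.5732] F [0.5666 0.3137 2.5212] open 0.00010539663657341954 q [  5.  -6. -22.  74.   0.  20.]
```

Contact at z≈39, so the first pass had already turned it. Continuing down, then in.

```bash
python3 -m crank '[{"gripper":0,"travel":[0,0,3],"twist":[0,0,0]},{"gripper":0,"travel":[0,0,3],"twist":[0,0,0]},{"gripper":0,"travel":[0,0,3],"twist":[0,0,0]},{"gripper":0,"travel":[0,0,1],"twist":[0,0,0]}]'; python3 -c "
from h import *;st()"; python3 -m crank '[{"gripper":0,"travel":[-2,0,0],"twist":[0,0,0]},{"gripper":0,"travel":[-2,0,0],"twist":[0,0,0]},{"gripper":0,"travel":[-1.5,0,0],"twist":[0,0,0]}]'; python3 -c "
from h import *;st()"
```

```text
time: 14.78
ee_pos: [0.4604, 0.0421, 0.0281]
tcp_rot: [-180.0, -0.0, 165.6]
wrist_force: [-1.0, 0.8, 1.1]
opening: -0.0001
grasp_force: 0.8
t 14.775 case xyz mm [-105.9   82.2   28.1] rpy [-179.9886   -0.0326  165.5756] F [-0.9868  0.798   1.1026] open -0.0001056088814756499 q [  5.  -6. -23.  73.   0.  20.]
time: 15.15
ee_pos: [0.4659, 0.0407, 0.0283]
tcp_rot: [-180.0, -0.0, 165.6]
wrist_force: [-3.0, 0.6, -0.2]
opening: -0.0002
grasp_force: 1.1
t 15.15 case xyz mm [-100.3   82.2   28.3] rpy [-179.9895   -0.0357  165.5733] F [-2.9835  0.608  -0.1892] open -0.00021739331746592158 q [  5.  -5. -23.  73.   0.  19.]
```

```bash
python3 -m crank '[{"gripper":0,"travel":[-1,0,0],"twist":[0,0,0]},{"gripper":0,"travel":[-1,0,0],"twist":[0,0,0]},{"gripper":0,"travel":[-1,0,0],"twist":[0,0,0]},{"gripper":0,"travel":[0,0,0],"twist":[0,0,0]}]'; python3 -c "
from h import *;st()"
```

```text
time: 15.65
ee_pos: [0.469, 0.0399, 0.0285]
tcp_rot: [-180.0, 0.0, 165.6]
wrist_force: [-1.4, 1.1, -0.5]
opening: -0.0003
grasp_force: 0.8
t 15.65 case xyz mm [-97.1  82.3  28.5] rpy [-179.9992    0.0084  165.5707] F [-1.3811  1.0862 -0.4868] open -0.0003085000699976406 q [  5.  -5. -22.  73.  -0.  19.]
```

```bash
python3 -m crank '[{"gripper":0,"travel":[-0.7,0,0],"twist":[0,0,0]},{"gripper":0,"travel":[-0.6,0,0],"twist":[0,0,0]},{"gripper":0,"travel":[0,0,0],"twist":[0,0,0]}]'; python3 -c "
from h import *;st()"
```

```text
time: 16.02
ee_pos: [0.4702, 0.0396, 0.0285]
tcp_rot: [180.0, 0.0, 165.6]
wrist_force: [-2.3, 0.2, -1.5]
opening: 0.0002
grasp_force: 1.0
t 16.025 case xyz mm [-95.8  82.3  28.5] rpy [179.9976   0.0054 165.5692] F [-2.2564  0.2322 -1.4528] open 0.0002360226138815243 q [  5.  -5. -22.  73.   0.  19.]
```

```bash
python3 -m crank '[{"gripper":0,"travel":[-0.5,0,0],"twist":[0,0,0]},{"gripper":0,"travel":[0,0,0],"twist":[0,0,0]}]'; python3 -m crank '[{"gripper":0,"travel":[-0.5,0,0],"twist":[0,0,0]},{"gripper":0,"travel":[0,0,0],"twist":[0,0,0]}]'; python3 -c "
from h import *;st()"
```

```text
time: 16.27
ee_pos: [0.4707, 0.0395, 0.0285]
tcp_rot: [180.0, 0.0, 165.6]
wrist_force: [-2.4, 0.4, -1.4]
opening: -0.0001
grasp_force: 1.0
time: 16.52
ee_pos: [0.4712, 0.0394, 0.0285]
tcp_rot: [180.0, 0.0, 165.6]
wrist_force: [-1.6, 1.0, -0.8]
opening: -0.0
grasp_force: 1.0
t 16.525 case xyz mm [-94.8  82.3  28.5] rpy [179.9979   0.0031 165.5737] F [-1.5769  1.0045 -0.8406] open -3.994530143391756e-05 q [  5.  -5. -22.  73.   0.  19.]
```

```bash
python3 -m crank '[{"gripper":0,"travel":[-0.5,0,0],"twist":[0,0,0]},{"gripper":0,"travel":[0,0,0],"twist":[0,0,0]}]'|grep -E "ee|wrist"; python3 -m crank '[{"gripper":0,"travel":[-0.5,0,0],"twist":[0,0,0]},{"gripper":0,"travel":[0,0,0],"twist":[0,0,0]}]'|grep -E "ee|wrist"
```

```text
ee_pos: [0.4716, 0.0392, 0.0285]
wrist_force: [-2.5, 1.1, -2.5]
ee_pos: [0.4718, 0.0392, 0.0284]
wrist_force: [-4.3, 1.5, -0.2]
```

```bash
python3 -m crank '[{"gripper":0,"travel":[-0.4,0,0],"twist":[0,0,0]},{"gripper":0,"travel":[0,0,0],"twist":[0,0,0]}]'|grep -E "ee|wrist"
```

```text
ee_pos: [0.4718, 0.0392, 0.0284]
wrist_force: [-7.5, 2.6, 0.1]
```

Left latch is home (position stopped, force rising). Backing off and doing the right one.

```bash
python3 -m crank '[{"gripper":0,"travel":[13,0,0],"twist":[0,0,0]},{"gripper":0,"travel":[0,0,-30],"twist":[0,0,0]},{"gripper":0,"travel":[0,0,-30],"twist":[0,0,0]},{"gripper":0,"travel":[0,-40,0],"twist":[0,0,0]},{"gripper":0,"travel":[0,-40,0],"twist":[0,0,0]},{"gripper":0,"travel":[0,-40,0],"twist":[0,0,0]},{"gripper":0,"travel":[0,-38,0],"twist":[0,0,0]},{"gripper":0,"travel":[0,0,0],"twist":[0,0,0]},{"gripper":0,"travel":[0,0,20],"twist":[0,0,0]},{"gripper":0,"travel":[0,0,6],"twist":[0,0,0]},{"gripper":0,"travel":[0,0,3],"twist":[0,0,0]}]'; python3 -c "
from h import *;st()"; python3 -m crank '[{"gripper":0,"travel":[0,0,3],"twist":[0,0,0]},{"gripper":0,"travel":[0,0,3],"twist":[0,0,0]},{"gripper":0,"travel":[0,0,3],"twist":[0,0,0]}]'; python3 -c "
from h import *;st()"
```

```text
time: 18.65
ee_pos: [0.4207, -0.1102, 0.0596]
tcp_rot: [-180.0, 0.0, 165.6]
wrist_force: [0.4, 1.5, 0.3]
opening: 0.0
grasp_force: 0.0
t 18.65 case xyz mm [-106.5  -75.2   59.6] rpy [-179.9997    0.0167  165.6147] F [0.3904 1.4777 0.2884] open 2.9726721021319666e-06 q [-15. -11. -24.  77.  -0.  -0.]
time: 19.02
ee_pos: [0.4207, -0.1108, 0.0505]
tcp_rot: [-180.0, 0.0, 165.6]
wrist_force: [-0.0, -0.3, -0.4]
opening: -0.0
grasp_force: 0.0
t 19.025 case xyz mm [-106.3  -75.6   50.5] rpy [-179.9986    0.0209  165.5767] F [-0.0321 -0.2987 -0.4403] open -2.3711474306564894e-05 q [-15. -11. -25.  76.  -0.  -0.]
```

```bash
python3 -m crank '[{"gripper":0,"travel":[0,0,3],"twist":[0,0,0]},{"gripper":0,"travel":[0,0,3],"twist":[0,0,0]}]'|grep -E "ee|wrist"; python3 -m crank '[{"gripper":0,"travel":[0,0,3],"twist":[0,0,0]},{"gripper":0,"travel":[0,0,3],"twist":[0,0,0]}]'|grep -E "ee|wrist"; python3 -m crank '[{"gripper":0,"travel":[0,0,3],"twist":[0,0,0]},{"gripper":0,"travel":[0,0,3],"twist":[0,0,0]},{"gripper":0,"travel":[0,0,3],"twist":[0,0,0]}]'|grep -E "ee|wrist"
```

```text
ee_pos: [0.4208, -0.1108, 0.0446]
wrist_force: [0.2, -0.5, 3.0]
ee_pos: [0.4206, -0.1108, 0.0385]
wrist_force: [-0.1, 0.4, 2.8]
ee_pos: [0.4204, -0.1107, 0.0292]
wrist_force: [-0.7, 0.6, 1.0]
```

```bash
python3 -m crank '[{"gripper":0,"travel":[-2,0,0],"twist":[0,0,0]},{"gripper":0,"travel":[-2,0,0],"twist":[0,0,0]},{"gripper":0,"travel":[-1.5,0,0],"twist":[0,0,0]},{"gripper":0,"travel":[-1.5,0,0],"twist":[0,0,0]},{"gripper":0,"travel":[-1,0,0],"twist":[0,0,0]},{"gripper":0,"travel":[-1,0,0],"twist":[0,0,0]},{"gripper":0,"travel":[0,0,0],"twist":[0,0,0]}]'|grep -E "wrist"; python3 -c "
from h import *;st()"; python3 -m crank '[{"gripper":0,"travel":[-0.7,0,0],"twist":[0,0,0]},{"gripper":0,"travel":[-0.5,0,0],"twist":[0,0,0]},{"gripper":0,"travel":[0,0,0],"twist":[0,0,0]}]'|grep -E "ee|wrist"
```

```text
wrist_force: [-2.3, 0.6, -0.4]
t 20.775 case xyz mm [-97.3 -75.7  29.5] rpy [-179.9999    0.0079  165.5735] F [-2.3443  0.6158 -0.4068] open 2.6451928521485863e-05 q [-15.  -9. -26.  73.  -0.  -0.]
ee_pos: [0.4304, -0.1133, 0.0295]
wrist_force: [-2.1, 0.7, -0.9]
```

```bash
python3 -m crank '[{"gripper":0,"travel":[-0.5,0,0],"twist":[0,0,0]},{"gripper":0,"travel":[0,0,0],"twist":[0,0,0]}]'|grep -E "ee|wrist"
```

```text
ee_pos: [0.4309, -0.1134, 0.0295]
wrist_force: [-2.6, 0.3, -0.9]
```

```bash
python3 -m crank '[{"gripper":0,"travel":[-0.5,0,0],"twist":[0,0,0]},{"gripper":0,"travel":[0,0,0],"twist":[0,0,0]}]'|grep -E "ee|wrist"; python3 -m crank '[{"gripper":0,"travel":[-0.5,0,0],"twist":[0,0,0]},{"gripper":0,"travel":[0,0,0],"twist":[0,0,0]}]'|grep -E "ee|wrist"
```

```text
ee_pos: [0.4314, -0.1135, 0.0295]
wrist_force: [-2.0, 0.4, -1.8]
ee_pos: [0.4319, -0.1137, 0.0295]
wrist_force: [-1.7, 0.3, -1.9]
```

```bash
python3 -m crank '[{"gripper":0,"travel":[-0.4,0,0],"twist":[0,0,0]},{"gripper":0,"travel":[0,0,0],"twist":[0,0,0]}]'|grep -E "ee|wrist"
```

```text
ee_pos: [0.4322, -0.1138, 0.0295]
wrist_force: [-2.1, -0.0, -1.8]
```

```bash
python3 -m crank '[{"gripper":0,"travel":[-0.4,0,0],"twist":[0,0,0]},{"gripper":0,"travel":[0,0,0],"twist":[0,0,0]}]'|grep -E "ee|wrist"; python3 -m crank '[{"gripper":0,"travel":[-0.4,0,0],"twist":[0,0,0]},{"gripper":0,"travel":[0,0,0],"twist":[0,0,0]}]'|grep -E "ee|wrist"
```

```text
ee_pos: [0.4324, -0.1138, 0.0294]
wrist_force: [-4.8, 1.1, -0.2]
ee_pos: [0.4324, -0.1138, 0.0294]
wrist_force: [-7.0, 1.5, 0.4]
```

```bash
python3 -m crank '[{"gripper":0,"travel":[-0.3,0,0],"twist":[0,0,0]},{"gripper":0,"travel":[0,0,0],"twist":[0,0,0]}]'|grep -E "ee|wrist"
```

```text
ee_pos: [0.4324, -0.1138, 0.0294]
wrist_force: [-8.1, 1.8, 1.1]
```

Right latch is home too. Retreating, then one check picture.

```bash
python3 -m crank '[{"gripper":0,"travel":[13,0,0],"twist":[0,0,0]},{"gripper":0,"travel":[8,0,0],"twist":[0,0,0]},{"gripper":0,"travel":[0,0,-40],"twist":[0,0,0]},{"gripper":0,"travel":[0,0,-50],"twist":[0,0,0]},{"gripper":0,"travel":[0,30,-50],"twist":[0,0,0]},{"gripper":0,"travel":[-30,40,-20],"twist":[0,0,0]},{"gripper":0,"travel":[-30,10,0],"twist":[0,0,0]},{"gripper":0,"travel":[0,0,0],"twist":[0,0,0]},{"gripper":0,"travel":[0,0,0],"twist":[0,0,0]}]'; python3 -c "
from h import *;st();g=lambda x:(255*(x[:,:,::-1]/255.)**.55).astype('uint8')
a=g(bot.camera('wrist'));b=g(bot.camera('scene'))[150:300,220:420]
cv2.imwrite('pics/j5.png',np.hstack([cv2.resize(a,(400,300)),cv2.resize(b,(400,300),interpolation=cv2.INTER_CUBIC)]))"
```

```text
time: 24.02
ee_pos: [0.4903, -0.0464, 0.1894]
tcp_rot: [-180.0, -0.0, 165.6]
wrist_force: [-0.5, -0.2, -0.0]
opening: 0.0001
grasp_force: 0.0
t 24.025 case xyz mm [-55.    4.  189.4] rpy [-179.9924   -0.022   165.5682] F [-0.4905 -0.1604 -0.0483] open 0.0001484654524876555 q [-5. -4. -3. 90. -0.  9.]
```

View pics/j5.png

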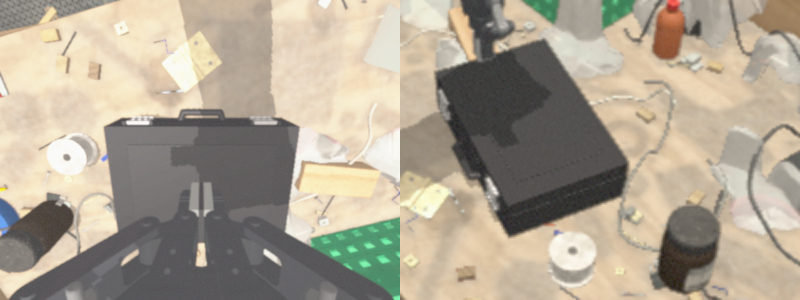

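The wrist half shows the lid flat and both latches folded down, at (138,121) and (264,121). The scene half shows both flat on the front at (443,100) and (490,193), with the bystanders where they were.

```bash
python3 -c "
from workcell import bot;print(bot.job_done())"
```

```text
the job is handed in; nothing more can be done
None
```

The case lid is shut and both front latches are pressed home. The last pictures show both flat on the case and the things round it where they were; the job was handed in at about 24 s with the robot clear, and the judge's verdict was not shown.

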